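# Sort the jeweller's wax blanks and casting flask

### The job

Clear the loose work off the jeweller's bench: put both wax bars in the square black pan, lying flat on its floor and not on top of one another, stand both wax ring tubes upright in the round white dish, and stand the plaster-filled steel casting flask upright in the rectangular metal tray. Set each piece down rather than dropping it, and leave the spirit burner and the hand tool where they are.

Things in the scene. Friction and masses are not known exactly. Their poses are not given: they have to be found in the camera images.
- bar_long: long bar of dark red carving wax (hard, rigid), 90 x 22 x 14 mm (x, y, z), lying flat on the bench. Origin: centre of its underside; x along its length, z up
- bar_short: short bar of the same dark red wax, 64 x 22 x 14 mm (x, y, z), lying flat on the bench. Origin: centre of its underside; x along its length, z up
- tube_tall: tall ring tube of the same dark red wax: a thick-walled round tube standing on end, 36 mm outside diameter, 18 mm hole, 48 mm high. Origin: centre of its underside; z up along its axis
- tube_short: short ring tube of the same dark red wax: a round tube standing on end, 30 mm outside diameter, 16 mm hole, 34 mm high. Origin: centre of its underside; z up along its axis
- flask: casting flask: a solid upright steel cylinder filled with white plaster (white top with a dark sprue hole, white dots round its side), 50 mm diameter, 55 mm high, about 0.3 kg. Origin: centre of its underside; z up along its axis
- pan: square black cast-iron pan, fixed on the bench: outside 172 x 172 mm, 24 mm high, walls 6 mm thick, inside 160 x 160 mm, floor 6 mm above the bench; a flat handle 26 mm wide sticks out 78 mm on its +x side. Origin: centre of its underside, on the bench; z up
- dish: round white flat-bottomed china dish, fixed on the bench: outside diameter 164 mm, 22 mm high, wall 4 mm, inside diameter 156 mm, floor 5 mm above the bench. Origin: centre of its underside, on the bench; z up
- tray: rectangular bare-metal tray, fixed on the bench: 150 mm (x) by 190 mm (y) outside, rim 12 mm high and 4 mm thick, floor 4 mm above the bench. Origin: centre of its underside, on the bench; z up
- burner: amber glass spirit burner with a brass collar and a white wick, 72 mm diameter, 78 mm high, loose; to be left alone. Origin: centre of its underside; z up
- graver: hand tool with a dark wooden handle and a steel blade, about 170 mm long, lying on the bench along its own x, loose; to be left alone

How it is judged:
At the end, for the whole second after the job is handed in: Both bars lie flat on the pan's floor (centres within 75 mm of its middle along each side), both tubes stand on the dish's floor (within 70 mm of its centre), the flask stands on the tray's floor inside the rim; none leans over 7 degrees; all are released and at rest (x of bar_long in the frame of pan between -0.075 and 0.075 m and y of bar_long in the frame of pan between -0.075 and 0.075 m and z of each of bar_long, bar_short in the frame of pan below 0.012 m and angle between each of bar_long, bar_short, tube_tall, tube_short, flask's own z axis and vertical below 0.12 rad and x of bar_short in the frame of pan between -0.075 and 0.075 m and y of bar_short in the frame of pan between -0.075 and 0.075 m and horizontal distance between each of tube_tall, tube_short and dish below 0.07 m and z of each of tube_tall, tube_short in the frame of dish below 0.011 m and x of flask in the frame of tray between -0.052 and 0.052 m and y of flask in the frame of tray between -0.072 and 0.072 m and z of flask in the frame of tray below 0.01 m and linear speed of each of bar_long, bar_short, tube_tall, tube_short, flask below 0.02 m/s and angular speed of each of bar_long, bar_short, tube_tall, tube_short, flask below 0.2 rad/s); the robot touches nothing.
It fails at once if the spirit burner was disturbed (moved more than 30 mm) (distance of burner from where it was at the start of the episode above 0.03 m).
It fails at once if the hand tool was disturbed (moved more than 30 mm) (distance of graver from where it was at the start of the episode above 0.03 m).
It fails at once if a piece was dropped or thrown: out of the fingers it moved faster than 0.8 m/s (a fall of over 30 mm) ((linear speed of bar_long above 0.8 m/s and contact force between bar_long and the fingers below 0.02 N) or (linear speed of bar_short above 0.8 m/s and contact force between bar_short and the fingers below 0.02 N) or (linear speed of tube_tall above 0.8 m/s and contact force between tube_tall and the fingers below 0.02 N) or (linear speed of tube_short above 0.8 m/s and contact force between tube_short and the fingers below 0.02 N) or (linear speed of flask above 0.8 m/s and contact force between flask and the fingers below 0.02 N)).
It also fails if it takes over 128 s, if anything falls off the work surface, if the arm or the gripper's body presses on something with over 40 N, if the wrist force passes 120 N, or if a joint passes its speed limit or range.

### The arm

A 6-joint arm with a two-finger parallel gripper is mounted at the origin on the work surface. World frame = base frame: x ahead of the robot, y to its left, z up, the work surface at z = 0. Lengths are in m, angles in rad, forces in N, time in s.
With the tool pointing down it reaches from about 0.35 to 0.775 m from the base axis. Payload 5.5 kg.
Tool frame: the origin (TCP) lies on the centre line of the jaws, within the pads' length; the fingertips stand 14 mm ahead of it and the grasp point (between the pads) lies 5 mm behind it; z points along the fingers, y is the line along which they close (so a half turn about z gives the same grasp; the last joint's range is limited). The gripper opens to 85 mm and grips with 20 to 120 N. Pads are 22 mm wide; open, the fingers measure 114 mm over their backs; the gripper's body (76 mm by 85 mm) begins 54 mm behind the grasp point. The pads swing forward as they close: fully open they stand 13 mm farther back than shut.
Start: joints at [1.102, 0.313, 0.046, 1.304, 0, 1.431], TCP at [0.186, 0.544, 0.245] pointing down, gripper open.
Joint ranges: [-2.76, 2.76], [-0.86, 1.69], [-1.03, 1.26], [-2.2, 2.34], [-1.47, 1.5], [-3.14, 3.14]. Speed limits (rad/s): [2.57, 2.57, 3.14, 3.14, 3.14, 3.14].

### API

Orientations are given as a 3x3 rotation matrix whose columns are the frame's x, y, z axes.
In Python, from bench import state, snapshot, get_calibration, close_job, look_for, regions_of, tip_of gives the robot as it stands.
- The arm moves only by the tool step_arm, never from a script. Its argument "moves" is text: rows parted by semicolons, each of 7 numbers parted by spaces: the turn, a rotation vector about the tool's x, y, z in degrees, then the shift along the tool's x, y, z in mm, then the finger opening in mm, from 0 to 85.4. A call has 1 to 8 rows; each row shifts and turns the commanded pose from where the row before left it, along the tool's axes as they then stand; what a row does not reach is not made up. A row lasts 1/8 s, in which the tool goes at most 62.5 mm and 10.7 degrees, less where a joint would pass 70% of its speed; a pose out of reach is approached as far as the arm can. A call with a gripper value outside its range is refused whole. The fingers move at their own pace and stop on an object; the grip force is fixed at half the most. Time passes only in rows, so rows that do not move let the fingers close. It gives the time, the measured TCP pose, the force, the opening and the grip force at its end, in the units of the state.
- state(): the state, without advancing time (a new reading comes with each control period).
- snapshot(name): name is "side" or "top"; returns (picture, depth): 400x640x3 uint8, blue, green, red; 400x640 float32, m along the optical axis (not along the pixel's ray), 0 where there is no reading.
- get_calibration(name): a dict with "fx", "fy", "cx", "cy" (pixels), "D" ([k1, k2, p1, p2, k3] as OpenCV has them; the pictures are not rectified), "camera_from_world" (4x4, takes a point from world to camera coordinates). Camera axes: x right, y down, z forward; pixel columns grow to the right and rows downward; lengths in m; the calibration is good to about 2 mm. A picture is of the moment at which its call begins. get_calibration takes no time and is no camera call.
- close_job(): hands the job in; it is judged then, once.
Trained networks look in the newest picture that a camera, given by its name, has taken for a name from the list of things; names that differ only in an ending like _2 or _b are one class to them, and where a whole thing is asked for, a point or a joint stands for the part that bears it (a point fixed in the world has none). Each returns a list of dicts, best first, with "score" (0 to 1); they miss things now and then, are a little off and sometimes report something else, mostly with a low value. They report only what shows in the picture. A call takes as long as a camera call.
- look_for(name, camera): "extent" ([left, top, right, bottom] in pixels, round what is visible of it).
- regions_of(name, camera): "pixels" (400x640 bool, what is visible of it) and "extent" ([left, top, right, bottom] in pixels, round what is visible of it).
- tip_of(name, camera): "at" ([column, row] in pixels: a listed point, or the origin of a listed thing).
The state is a dict: "time_s": time; "qpos": joint angles; "dq": joint speeds; "effort": joint torques, N m; "eef_pos": TCP position; "tool_rot": TCP orientation; "force": force on the tool from outside, world axes, zero at the start; "wrist_torque": the same for the moment, N m; "finger_gap": finger opening in m; "grasp_force": force on a finger pad.
Only numpy, scipy, OpenCV 4.12 (cv2) and the standard library are available. Lean on these libraries where they do the work, as an engineer would, in place of code of your own. Each camera call takes 0.05 s, during which the arm holds its last target. There are 200 camera calls.

## Working session

There is one attempt and no reset: what is moved stays moved. The work goes in short steps, Python scripts to look and compute and a tool call to move; the robot and the scene stay as the last step left them, time stands still between calls to the robot, and variables do not carry over. Pictures are saved under pics/ and viewed, at most 14 in all, crops included, and the job is handed in when it is done.

Besides the shell and the picture viewer there is one more tool, called after ">>>" by a JSON object that holds its "method" and its "body". step_arm: Moves the arm, as the interface text tells. Its arguments: {"type":"object","properties":{"moves":{"type":"string"}},"required":["moves"]}

```bash
mkdir -p pics; ls
python3 - <<'E'
from bench import *
import cv2
for c in ("top","side"):
    p,d=snapshot(c); cv2.imwrite(f"pics/{c}0.png",p)
    k=get_calibration(c); print(c,k)
s=state(); print(s['eef_pos'],s['tool_rot'],s['time_s'],s['finger_gap'])
E
```

```text
pics
top {'fx': 518.6508585863238, 'fy': 518.6508585863238, 'cx': 314.6245243459473, 'cy': 200.88781468059986, 'D': array([-0.05776281,  0.        ,  0.        ,  0.        ,  0.        ]), 'camera_from_world': array([[ 2.62792274e-02, -9.99590105e-01, -1.13588892e-02,
         5.64370975e-04],
       [-9.98382191e-01, -2.56709460e-02, -5.07346312e-02,
         4.95060243e-01],
       [ 5.04222419e-02,  1.26737796e-02, -9.98647572e-01,
         1.55742545e+00],
       [ 0.00000000e+00,  0.00000000e+00,  0.00000000e+00,
         1.00000000e+00]])}
side {'fx': 446.7887788345073, 'fy': 446.7887788345073, 'cx': 315.237238621964, 'cy': 205.01980751807, 'D': array([0.03823019, 0.        , 0.        , 0.        , 0.        ]), 'camera_from_world': array([[ 0.93754955, -0.34690815,  0.02560426, -0.45344304],
       [-0.16549319, -0.50957936, -0.84435826,  0.1264623 ],
       [ 0.30596216,  0.78739038, -0.53516684,  1.09947964],
       [ 0.        ,  0.        ,  0.        ,  1.        ]])}
[0.18548768 0.54379483 0.24450177] [[-9.46427014e-01  3.22916972e-01 -7.32280973e-04]
 [ 3.22917725e-01  9.46425918e-01 -1.45766560e-03]
 [ 2.22344732e-04 -1.61604060e-03 -9.99998669e-01]] 0.1 0.08537583388414152
```

View pics/top0.png

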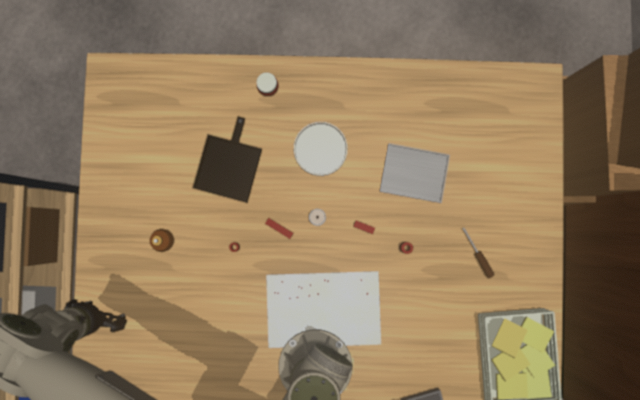

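View pics/side0.png

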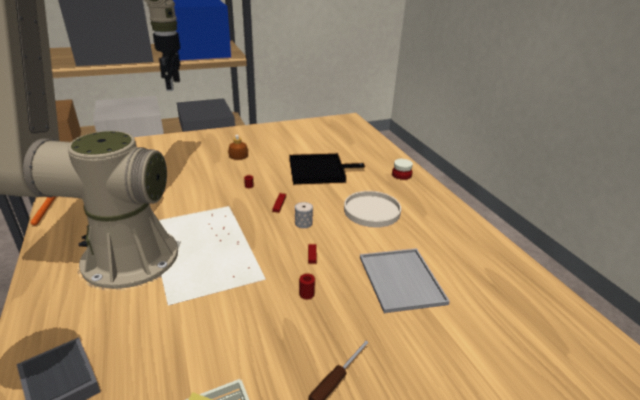

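The top view shows the pan (228,168), dish (320,149), tray (414,173), burner (161,240), short tube (235,247), long bar (279,228), flask (317,217), short bar (364,227), tall tube (405,247) and graver (478,255). The jar at (267,84) isn't part of the task.

```bash
cat > h.py <<'E'
from bench import *
import cv2, numpy as np
def unproj(c,uv,z):
    k=get_calibration(c); K=np.array([[k['fx'],0,k['cx']],[0,k['fy'],k['cy']],[0,0,1]])
    n=cv2.undistortPoints(np.float64(uv).reshape(-1,1,2),K,k['D']).reshape(-1,2)
    T=k['camera_from_world']; R=T[:3,:3]; o=-R.T@T[:3,3]
    r=np.c_[n,np.ones(len(n))]@R
    return o+r*((z-o[2])/r[:,2])[:,None]
def cloud(c,m,d):
    v,u=np.nonzero(m&(d>0)); k=get_calibration(c); K=np.array([[k['fx'],0,k['cx']],[0,k['fy'],k['cy']],[0,0,1]])
    n=cv2.undistortPoints(np.float64(np.c_[u,v]).reshape(-1,1,2),K,k['D']).reshape(-1,2)
    T=k['camera_from_world']; z=d[v,u][:,None]
    return (np.c_[n*z,z]-T[:3,3])@T[:3,:3]
H=dict(bar_long=.014,bar_short=.014,tube_tall=.048,tube_short=.034,flask=.055,pan=.024,dish=.022,tray=.012,burner=.078,graver=.01)
def measure(names,cams=("top","side")):
    for c in cams:
        p,d=snapshot(c)
        for n in names:
            r=regions_of(n,c)
            if not r: print(c,n,'none'); continue
            r=r[0]; P=cloud(c,r['pixels'],d)
            top=P[abs(P[:,2]-H[n])<.005]
            v,u=np.nonzero(r['pixels']); W=unproj(c,np.c_[u,v],H[n])
            q=top if len(top)>8 else W
            (cx,cy),(w,h),a=cv2.minAreaRect(np.float32(q[:,:2]*1000))
            (bx,by),(bw,bh),ba=cv2.minAreaRect(np.float32(W[:,:2]*1000))
            t=tip_of(n,c); o=unproj(c,[t[0]['at']],0)[0,:2]*1000 if t else None
            print(c,n,'%.2f'%r['score'],r['extent'],'TOP n%d c(%.0f %.0f) %.0fx%.0f a%.0f'%(len(top),cx,cy,w,h,a),'MASK@H c(%.0f %.0f) %.0fx%.0f a%.0f'%(bx,by,bw,bh,ba),'tip',None if o is None else o.round(),'zmax %.3f'%np.percentile(P[:,2],95) if len(P) else '')
E
python3 -c "
from h import *
measure(list(H))"
```

```text
top bar_long 0.52 [261.2, 217.8, 296.5, 240.5] TOP n187 c(412 120) 90x22 a61 MASK@H c(411 120) 92x24 a60 tip [407. 131.] zmax 0.020
top bar_short 0.65 [353.3, 218.6, 375.5, 233.0] TOP n122 c(422 -136) 61x22 a69 MASK@H c(423 -136) 62x23 a65 tip [ 421. -137.] zmax 0.020
top tube_tall 0.48 [401.7, 241.7, 413.9, 252.3] TOP n70 c(363 -261) 33x32 a89 MASK@H c(364 -260) 35x35 a1 tip [ 373. -259.] zmax 0.054
top tube_short none
top flask 0.75 [310.6, 206.4, 326.4, 221.6] TOP n169 c(450 3) 44x44 a1 MASK@H c(450 3) 44x44 a1 tip [365. 485.] zmax 0.061
top pan 0.80 [194.1, 119.3, 261.0, 201.9] TOP n513 c(623 275) 173x244 a77 MASK@H c(623 274) 175x245 a77 tip [587. 283.] zmax 0.025
top dish 0.59 [291.9, 120.4, 348.8, 178.7] TOP n184 c(657 1) 162x158 a2 MASK@H c(656 1) 163x161 a46 tip [659.   4.] zmax 0.021
top tray 0.66 [379.3, 141.4, 450.6, 200.9] TOP n850 c(589 -288) 192x149 a81 MASK@H c(588 -288) 197x153 a80 tip [ 595. -295.] zmax 0.013
top burner 0.84 [145.8, 227.2, 173.3, 250.0] TOP n9 c(365 478) 6x16 a2 MASK@H c(367 456) 67x70 a47 tip [365. 481.] zmax 0.068
top graver 0.77 [465.0, 231.8, 49
[... 740 characters left out ...]
5 a70 tip [445.   6.] zmax 0.055
side pan 0.80 [289.7, 152.1, 366.3, 183.4] TOP n356 c(628 272) 183x246 a76 MASK@H c(619 250) 218x248 a73 tip [584. 262.] zmax 0.023
side dish 0.73 [340.5, 191.0, 399.8, 227.8] TOP n177 c(657 -2) 163x156 a64 MASK@H c(649 -15) 186x155 a61 tip [661.  19.] zmax 0.019
side tray 0.76 [358.9, 249.9, 447.7, 313.8] TOP n556 c(592 -289) 194x150 a80 MASK@H c(588 -294) 200x155 a81 tip [ 589. -290.] zmax 0.011
side burner 0.59 [225.9, 136.5, 246.9, 160.9] TOP n2 c(353 377) 177x61 a79 MASK@H c(353 377) 177x61 a79 tip [363. 476.] zmax 0.065
side graver 0.91 [306.3, 340.5, 369.5, 400.0] TOP n92 c(365 -480) 152x13 a36 MASK@H c(358 -479) 169x27 a31 tip [ 356. -480.] zmax 0.026
```

>>> {"method": "step_arm", "body": {"moves": "0 0 10.2 0 0 10 85;0 0 10.2 0 0 10 85;0 0 10.2 0 0 10 85;0 0 10.2 0 0 10 85;0 0 10.2 0 0 10 85;0 0 10.2 0 0 10 85;0 0 10 0 0 10 60;0 0 0 0 0 0 60"}}

```text
time_s: 3.15
eef_pos: [0.1854, 0.5437, 0.1745]
tool_rot: [[-0.001, 1.0, -0.001], [1.0, 0.001, -0.001], [-0.001, -0.001, -1.0]]
force: [0.2, -0.4, -0.5]
finger_gap: 0.06
grasp_force: 0.0
```

```bash
cat >> h.py <<'E'
def to(x,y,z,yaw,fr=None):
    "tool-frame turn (deg) and shift (mm, after the turn) to reach the target"
    s=state(); p=np.array(s['eef_pos'])*1000; R=np.array(s['tool_rot'])
    cur=np.degrees(np.arctan2(R[1,0],R[0,0])); t=(cur-yaw+180)%360-180
    if fr: p=np.array(fr[:3],float); 
    a=np.radians(yaw); d=np.array([x,y,z])-p
    print('turn %.1f'%t,'shift x %.1f y %.1f z %.1f'%(np.cos(a)*d[0]+np.sin(a)*d[1],np.sin(a)*d[0]-np.cos(a)*d[1],-d[2]),
     '| t %.1f pos'%s['time_s'],p.round(1),'yaw %.1f tilt %.2f'%(cur,np.degrees(np.arccos(-R[2,2]))),'gap %.1f'%(s['finger_gap']*1e3),'q',np.round(s['qpos'],2))
E
python3 -c "
from h import *
to(354,247,140,90)
measure(['tube_short'])"
```

```text
turn 0.1 shift x -296.7 y 168.6 z 34.5 | t 3.1 pos [185.4 543.7 174.5] yaw 90.1 tilt 0.10 gap 60.0 q [ 1.1   0.34 -0.09  1.14  0.    2.67]
top tube_short 0.52 [235.0, 241.5, 242.4, 251.0] TOP n48 c(351 252) 24x29 a75 MASK@H c(351 250) 27x30 a2 tip [353. 252.] zmax 0.039
side tube_short none
```

>>> {"method": "step_arm", "body": {"moves": "0 0 0 -49 28 5 60;0 0 0 -49 28 5 60;0 0 0 -49 28 5 60;0 0 0 -49 28 5 60;0 0 0 -49 28 5 60;0 0 0 -49 27 5 60;0 0 0 0 0 0 60;0 0 0 0 0 0 60"}}

```text
time_s: 4.4
eef_pos: [0.3529, 0.2501, 0.1457]
tool_rot: [[0.001, 1.0, 0.001], [1.0, -0.001, 0.001], [0.001, 0.001, -1.0]]
force: [-0.4, 0.5, 0.8]
finger_gap: 0.06
grasp_force: 0.0
```

```bash
python3 -c "
from h import *
p,d=snapshot('side'); cv2.imwrite('pics/s1.png',cv2.resize(p[90:250,160:400],None,fx=3,fy=3))
to(353,249,24,90)"
```

```text
turn 0.0 shift x -1.7 y 0.5 z 121.7 | t 4.5 pos [352.5 250.7 145.7] yaw 90.0 tilt 0.05 gap 60.1 q [ 0.43  0.1  -0.48  0.99  0.    2.  ]
```

View pics/s1.png

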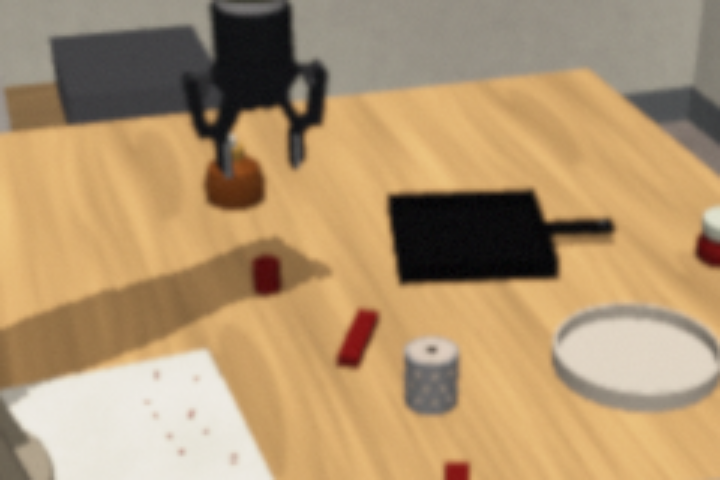

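The crop shows the open fingers centred above the short tube (266,275), so I'll go down and grip.

>>> {"method": "step_arm", "body": {"moves": "0 0 0 -1 0 30 60;0 0 0 0 0 30 60;0 0 0 0 0 30 60;0 0 0 0 0 20 60;0 0 0 0 0 11 60;0 0 0 0 0 0 20;0 0 0 0 0 0 20;0 0 0 0 0 0 20"}}

```text
time_s: 5.45
eef_pos: [0.3532, 0.2497, 0.0252]
tool_rot: [[0.0, 1.0, 0.002], [1.0, -0.0, 0.001], [0.001, 0.002, -1.0]]
force: [-0.5, 0.8, 2.8]
finger_gap: 0.028
grasp_force: 59.2
```

>>> {"method": "step_arm", "body": {"moves": "0 0 0 0 0 0 20;0 0 0 0 0 0 20;0 0 0 0 0 -20 20;0 0 0 0 0 -30 20;0 0 0 0 0 -40 20;0 0 0 0 0 -30 20;0 0 0 0 0 0 20"}}

```text
time_s: 6.32
eef_pos: [0.3542, 0.2497, 0.1466]
tool_rot: [[0.001, 1.0, 0.005], [1.0, -0.001, 0.002], [0.002, 0.005, -1.0]]
force: [0.1, -0.2, -0.6]
finger_gap: 0.0274
grasp_force: 59.2
```

```bash
python3 -c "
from h import *
to(657,33,140,90)"
```

```text
turn -0.1 shift x -216.7 y 302.8 z 6.6 | t 6.3 pos [354.2 249.7 146.6] yaw 89.9 tilt 0.30 gap 27.4 q [ 0.43  0.1  -0.48  0.99 -0.    2.  ]
```

>>> {"method": "step_arm", "body": {"moves": "0 0 0 -31 43 0 20;0 0 0 -31 43 0 20;0 0 0 -31 43 0 20;0 0 0 -31 43 0 20;0 0 0 -31 44 0 20;0 0 0 -31 44 0 20;0 0 0 -31 43 0 20;0 0 0 0 0 0 20"}}

```text
time_s: 7.32
eef_pos: [0.6573, 0.0289, 0.1414]
tool_rot: [[0.005, 1.0, -0.001], [1.0, -0.005, -0.0], [-0.0, -0.001, -1.0]]
force: [-0.2, 0.4, -1.4]
finger_gap: 0.0282
grasp_force: 59.4
```

```bash
python3 -c "
from h import *
p,d=snapshot('side'); cv2.imwrite('pics/s2.png',cv2.resize(p[90:250,260:500],None,fx=3,fy=3))
to(657,33,31,90)"
```

```text
turn -0.2 shift x 2.6 y 1.6 z 110.6 | t 7.4 pos [655.4  30.4 141.6] yaw 89.8 tilt 0.18 gap 27.9 q [-0.08  0.52  0.1   1.15  0.    1.5 ]
```

View pics/s2.png

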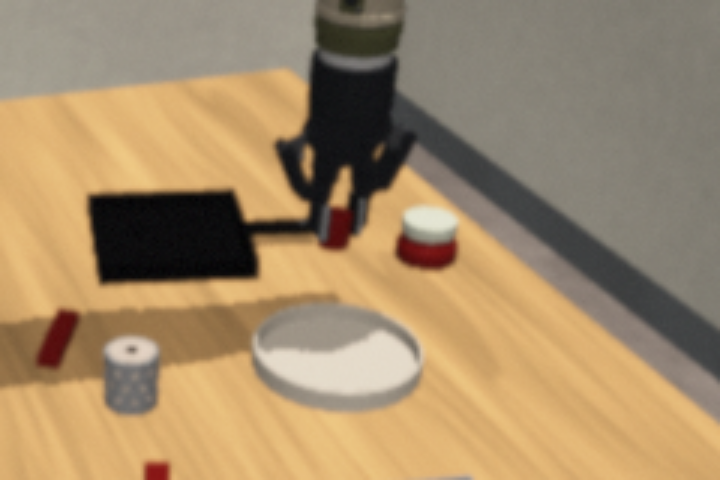

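The tube hangs upright in the fingers (337,228) over the dish.

>>> {"method": "step_arm", "body": {"moves": "0 0 0 2 2 30 20;0 0 0 0 0 30 20;0 0 0 0 0 30 20;0 0 0 0 0 12 20;0 0 0 0 0 5 20;0 0 0 0 0 2 20;0 0 0 0 0 0 20;0 0 0 0 0 0 20"}}

```text
time_s: 8.38
eef_pos: [0.658, 0.0339, 0.0362]
tool_rot: [[0.001, 1.0, 0.002], [1.0, -0.001, -0.0], [-0.0, 0.002, -1.0]]
force: [-0.7, 0.0, -0.4]
finger_gap: 0.0282
grasp_force: 59.3
```

>>> {"method": "step_arm", "body": {"moves": "0 0 0 0 0 3 20;0 0 0 0 0 1.5 20;0 0 0 0 0 0 20"}}

```text
time_s: 8.75
eef_pos: [0.6571, 0.0339, 0.0305]
tool_rot: [[0.001, 1.0, -0.001], [1.0, -0.001, 0.0], [0.0, -0.001, -1.0]]
force: [0.1, 0.2, -0.5]
finger_gap: 0.0278
grasp_force: 59.3
```

>>> {"method": "step_arm", "body": {"moves": "0 0 0 0 0 1 20;0 0 0 0 0 0 20"}}

```text
time_s: 9.0
eef_pos: [0.6574, 0.0339, 0.0302]
tool_rot: [[0.001, 1.0, 0.0], [1.0, -0.001, 0.0], [0.0, 0.0, -1.0]]
force: [-1.2, -0.5, 3.1]
finger_gap: 0.0282
grasp_force: 59.8
```

Contact is felt, so I'll release and rise.

>>> {"method": "step_arm", "body": {"moves": "0 0 0 0 0 0 35;0 0 0 0 0 0 50;0 0 0 0 0 0 50;0 0 0 0 0 0 50;0 0 0 0 0 -25 50;0 0 0 0 0 -40 50;0 0 0 0 0 -40 50;0 0 0 0 0 0 60"}}

```text
time_s: 10.0
eef_pos: [0.66, 0.0338, 0.1391]
tool_rot: [[0.001, 1.0, 0.008], [1.0, -0.001, -0.0], [-0.0, 0.008, -1.0]]
force: [0.2, -0.7, 0.5]
finger_gap: 0.0595
grasp_force: 0.0
```

```bash
python3 -c "
from h import *
measure(['tube_short'],('side',))
to(364,-262,135,90)"
```

```text
side tube_short 0.70 [361.6, 190.8, 374.0, 206.4] TOP n61 c(660 33) 30x26 a40 MASK@H c(649 17) 79x29 a64 tip [670.  54.] zmax 0.038
turn -0.0 shift x -295.9 y -292.8 z -1.0 | t 10.2 pos [656.8  33.9 134. ] yaw 90.0 tilt 0.07 gap 59.9 q [-0.07  0.52  0.09  1.14  0.    1.5 ]
```

>>> {"method": "step_arm", "body": {"moves": "0 0 0 -37 -37 0 60;0 0 0 -37 -37 0 60;0 0 0 -37 -37 0 60;0 0 0 -37 -36 0 60;0 0 0 -37 -36 0 60;0 0 0 -37 -37 0 60;0 0 0 -37 -37 0 60;0 0 0 -37 -36 0 60"}}

```text
time_s: 11.15
eef_pos: [0.3621, -0.262, 0.1334]
tool_rot: [[0.0, 1.0, -0.002], [1.0, -0.0, 0.002], [0.002, -0.002, -1.0]]
force: [-0.0, -0.7, -0.1]
finger_gap: 0.06
grasp_force: 0.0
```

>>> {"method": "step_arm", "body": {"moves": "0 0 0 0 0 0 60;0 0 0 0 0 0 60"}}

```text
time_s: 11.4
eef_pos: [0.3636, -0.2613, 0.1338]
tool_rot: [[0.002, 1.0, -0.001], [1.0, -0.002, 0.002], [0.002, -0.001, -1.0]]
force: [-0.2, -0.6, 0.1]
finger_gap: 0.0601
grasp_force: 0.0
```

```bash
python3 -c "
from h import *
measure(['tube_tall'])
to(364,-262,33,90)"
```

```text
top tube_tall 0.63 [402.1, 241.1, 409.1, 250.1] TOP n31 c(367 -253) 12x28 a71 MASK@H c(368 -250) 18x31 a71 tip [ 358. -267.] zmax 0.053
side tube_tall 0.80 [298.4, 273.1, 314.6, 298.8] TOP n116 c(367 -264) 35x33 a59 MASK@H c(357 -286) 75x35 a70 tip [ 375. -260.] zmax 0.048
turn 0.1 shift x -0.9 y -0.8 z 101.6 | t 11.7 pos [ 364.8 -261.1  134.6] yaw 90.1 tilt 0.02 gap 59.9 q [-0.8   0.14 -0.46  0.97  0.    0.77]
```

>>> {"method": "step_arm", "body": {"moves": "0 0 0 -2 1 30 60;0 0 0 0 0 30 60;0 0 0 0 0 25 60;0 0 0 0 0 15 60;0 0 0 0 0 0 25;0 0 0 0 0 0 25;0 0 0 0 0 0 25;0 0 0 0 0 0 25"}}

```text
time_s: 12.7
eef_pos: [0.3656, -0.2642, 0.0353]
tool_rot: [[0.001, 1.0, 0.001], [1.0, -0.001, -0.001], [-0.001, 0.001, -1.0]]
force: [-0.1, 0.2, -0.1]
finger_gap: 0.0352
grasp_force: 59.7
```

>>> {"method": "step_arm", "body": {"moves": "0 0 0 0 0 -20 25;0 0 0 0 0 -30 25;0 0 0 0 0 -35 25;0 0 0 0 0 -20 25;0 0 0 0 0 0 25;0 0 0 0 0 0 25"}}

```text
time_s: 13.45
eef_pos: [0.3648, -0.2635, 0.139]
tool_rot: [[0.001, 1.0, -0.001], [1.0, -0.001, 0.001], [0.001, -0.001, -1.0]]
force: [-0.5, -0.1, 0.0]
finger_gap: 0.0352
grasp_force: 59.8
```

```bash
python3 -c "
from h import *
measure(['tube_tall'],('side',))
to(657,-33,140,90)"
```

```text
side tube_tall 0.95 [298.6, 234.5, 318.0, 263.5] TOP n0 c(402 -165) 108x40 a70 MASK@H c(402 -165) 108x40 a70 tip [ 414. -146.] zmax 0.152
turn -0.0 shift x 230.3 y 292.4 z -1.4 | t 13.6 pos [ 364.6 -263.3  138.6] yaw 90.0 tilt 0.13 gap 34.9 q [-0.8   0.14 -0.45  0.98  0.    0.77]
```

>>> {"method": "step_arm", "body": {"moves": "0 0 0 33 42 0 25;0 0 0 33 42 0 25;0 0 0 33 42 0 25;0 0 0 33 42 0 25;0 0 0 33 42 0 25;0 0 0 33 42 0 25;0 0 0 32 41 0 25;0 0 0 0 0 0 25"}}

```text
time_s: 14.6
eef_pos: [0.6601, -0.0314, 0.1376]
tool_rot: [[-0.003, 1.0, -0.001], [1.0, 0.003, 0.001], [0.001, -0.001, -1.0]]
force: [-1.3, 0.5, -0.1]
finger_gap: 0.0351
grasp_force: 60.0
```

>>> {"method": "step_arm", "body": {"moves": "0 0 0 0 0 0 25;0 0 0 0 0 25 25;0 0 0 0 0 30 25;0 0 0 0 0 25 25;0 0 0 0 0 10 25;0 0 0 0 0 4 25;0 0 0 0 0 0 25;0 0 0 0 0 0 25"}}

```text
time_s: 15.6
eef_pos: [0.659, -0.0343, 0.047]
tool_rot: [[0.001, 1.0, 0.002], [1.0, -0.001, -0.0], [-0.0, 0.002, -1.0]]
force: [-0.4, 0.9, 0.2]
finger_gap: 0.035
grasp_force: 60.0
```

>>> {"method": "step_arm", "body": {"moves": "0 0 0 0 0 3 25;0 0 0 0 0 2 25;0 0 0 0 0 1 25;0 0 0 0 0 0 25;0 0 0 0 0 0 25"}}

```text
time_s: 16.23
eef_pos: [0.6582, -0.034, 0.0399]
tool_rot: [[0.001, 1.0, -0.0], [1.0, -0.001, 0.0], [0.0, -0.0, -1.0]]
force: [-1.2, 0.5, 1.2]
finger_gap: 0.0352
grasp_force: 60.2
```

>>> {"method": "step_arm", "body": {"moves": "0 0 0 0 0 0.5 25;0 0 0 0 0 0 40;0 0 0 0 0 0 56;0 0 0 0 0 0 56;0 0 0 0 0 -25 56;0 0 0 0 0 -35 56;0 0 0 0 0 -35 85;0 0 0 0 0 0 85"}}

```text
time_s: 17.23
eef_pos: [0.6606, -0.0345, 0.138]
tool_rot: [[0.001, 1.0, 0.007], [1.0, -0.001, -0.001], [-0.001, 0.007, -1.0]]
force: [-0.5, -0.8, 0.0]
finger_gap: 0.085
grasp_force: 0.0
```

```bash
python3 -c "
from h import *
measure(['tube_tall','flask'],('side',))
p,d=snapshot('side');cv2.imwrite('pics/s3.png',cv2.resize(p[90:250,260:500],None,fx=3,fy=3))
to(450,2,110,90)"
```

```text
side tube_tall 0.71 [373.4, 198.1, 386.0, 219.2] TOP n75 c(657 -38) 29x30 a13 MASK@H c(645 -61) 95x29 a60 tip [669. -21.] zmax 0.052
side flask 0.66 [292.8, 204.8, 313.8, 230.0] TOP n150 c(450 1) 49x47 a33 MASK@H c(437 -36) 118x46 a72 tip [454.  18.] zmax 0.055
turn -0.0 shift x 35.9 y -207.4 z 22.7 | t 17.5 pos [657.4 -33.9 132.7] yaw 90.0 tilt 0.16 gap 84.8 q [-0.17  0.52  0.09  1.14  0.    1.4 ]
```

View pics/s3.png

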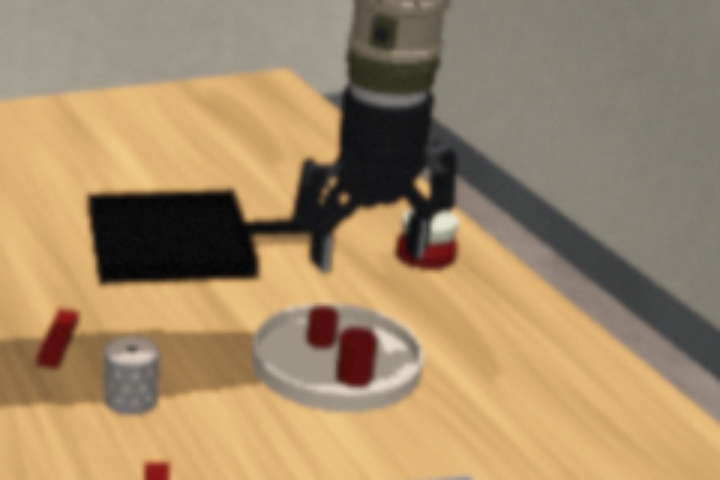

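Both tubes stand in the dish, at (322,325) and (357,355). The flask is next.

>>> {"method": "step_arm", "body": {"moves": "0 0 0 9 -52 0 85;0 0 0 9 -52 0 85;0 0 0 9 -52 0 85;0 0 0 9 -52 0 85;0 0 0 0 0 0 85;0 0 0 0 0 0 85;0 0 0 0 0 15 85;0 0 0 0 0 0 85"}}

```text
time_s: 18.52
eef_pos: [0.4511, 0.0018, 0.1185]
tool_rot: [[0.001, 1.0, -0.001], [1.0, -0.001, 0.0], [0.0, -0.001, -1.0]]
force: [-0.1, 0.0, 0.4]
finger_gap: 0.085
grasp_force: 0.0
```

```bash
python3 -c "
from h import *
to(450,2,34,90)"
```

```text
turn -0.1 shift x 0.2 y -1.1 z 84.5 | t 18.5 pos [451.1   1.8 118.5] yaw 89.9 tilt 0.06 gap 85.0 q [-0.17  0.16 -0.48  0.93  0.    1.4 ]
```

>>> {"method": "step_arm", "body": {"moves": "0 0 0 0 -1 30 85;0 0 0 0 0 25 85;0 0 0 0 0 20 85;0 0 0 0 0 10 85;0 0 0 0 0 0 40;0 0 0 0 0 0 40;0 0 0 0 0 0 40;0 0 0 0 0 0 40"}}

```text
time_s: 19.52
eef_pos: [0.4502, 0.0019, 0.0353]
tool_rot: [[0.001, 1.0, 0.002], [1.0, -0.001, -0.0], [-0.0, 0.002, -1.0]]
force: [-1.8, 0.3, 5.8]
finger_gap: 0.0487
grasp_force: 62.7
```

>>> {"method": "step_arm", "body": {"moves": "0 0 0 0 0 -20 40;0 0 0 0 0 -30 40;0 0 0 0 0 -35 40;0 0 0 0 0 -20 40;0 0 0 0 0 0 40;0 0 0 0 0 0 40"}}

```text
time_s: 20.27
eef_pos: [0.4485, 0.0022, 0.1382]
tool_rot: [[0.001, 1.0, -0.002], [1.0, -0.001, 0.0], [0.0, -0.002, -1.0]]
force: [-1.1, -0.4, -5.0]
finger_gap: 0.0486
grasp_force: 62.9
```

```bash
python3 -c "
from h import *
to(590,-288,140,90)"
```

```text
turn -0.0 shift x -290.2 y 141.5 z -1.8 | t 20.3 pos [448.5   2.2 138.2] yaw 90.0 tilt 0.09 gap 48.6 q [-0.17  0.14 -0.45  0.98  0.    1.4 ]
```

>>> {"method": "step_arm", "body": {"moves": "0 0 0 -25 12 0 40;0 0 0 -40 20 0 40;0 0 0 -45 22 0 40;0 0 0 -50 24 0 40;0 0 0 -50 24 0 40;0 0 0 -45 22 0 40;0 0 0 -35 18 0 40;0 0 0 0 0 0 40"}}

```text
time_s: 21.28
eef_pos: [0.5912, -0.2906, 0.1362]
tool_rot: [[0.004, 1.0, -0.002], [1.0, -0.004, 0.001], [0.001, -0.002, -1.0]]
force: [-0.9, 0.7, -3.2]
finger_gap: 0.0486
grasp_force: 63.3
```

>>> {"method": "step_arm", "body": {"moves": "0 0 0 0 0 0 40;0 0 0 0 0 25 40;0 0 0 0 0 30 40;0 0 0 0 0 25 40;0 0 0 0 0 10 40;0 0 0 0 0 4 40;0 0 0 0 0 0 40;0 0 0 0 0 0 40"}}

```text
time_s: 22.28
eef_pos: [0.5919, -0.2884, 0.0465]
tool_rot: [[0.001, 1.0, 0.002], [1.0, -0.001, -0.001], [-0.001, 0.002, -1.0]]
force: [-0.1, -0.8, -3.4]
finger_gap: 0.0488
grasp_force: 63.3
```

>>> {"method": "step_arm", "body": {"moves": "0 0 0 0 0 3 40;0 0 0 0 0 2 40;0 0 0 0 0 1 40;0 0 0 0 0 0 40;0 0 0 0 0 0 40"}}

```text
time_s: 22.9
eef_pos: [0.591, -0.288, 0.0394]
tool_rot: [[0.001, 1.0, -0.0], [1.0, -0.001, 0.0], [0.0, -0.0, -1.0]]
force: [-1.6, 1.3, -1.4]
finger_gap: 0.0485
grasp_force: 63.7
```

>>> {"method": "step_arm", "body": {"moves": "0 0 0 0 0 0.6 40;0 0 0 0 0 0 55;0 0 0 0 0 0 80;0 0 0 0 0 0 80;0 0 0 0 0 0 80;0 0 0 0 0 -25 80;0 0 0 0 0 -35 80;0 0 0 0 0 -35 60"}}

```text
time_s: 23.9
eef_pos: [0.591, -0.2879, 0.1344]
tool_rot: [[0.001, 1.0, -0.0], [1.0, -0.001, 0.0], [0.0, -0.0, -1.0]]
force: [0.3, -1.0, 0.5]
finger_gap: 0.0639
grasp_force: 0.0
```

>>> {"method": "step_arm", "body": {"moves": "0 0 0 0 0 0 45;0 0 0 0 0 0 45"}}

```text
time_s: 24.15
eef_pos: [0.5909, -0.2879, 0.1332]
tool_rot: [[0.001, 1.0, -0.0], [1.0, -0.001, 0.0], [0.0, -0.0, -1.0]]
force: [-0.4, 0.2, 0.2]
finger_gap: 0.045
grasp_force: 0.0
```

```bash
python3 -c "
from h import *
measure(['flask','bar_short','bar_long'])
to(424,-137,80,68.5)"
```

```text
top flask 0.59 [404.0, 159.7, 418.1, 177.5] TOP n50 c(592 -272) 21x37 a55 MASK@H c(592 -270) 26x45 a51 tip [ 610. -277.] zmax 0.065
top bar_short 0.61 [352.3, 218.5, 374.1, 233.0] TOP n101 c(422 -134) 56x19 a70 MASK@H c(422 -134) 57x20 a70 tip [ 424. -131.] zmax 0.020
top bar_long 0.56 [265.4, 219.7, 292.8, 238.8] TOP n178 c(411 121) 88x23 a61 MASK@H c(411 121) 88x23 a60 tip [404. 125.] zmax 0.020
side flask 0.71 [389.9, 256.3, 412.6, 285.3] TOP n262 c(592 -287) 50x47 a55 MASK@H c(575 -308) 109x48 a52 tip [ 586. -299.] zmax 0.060
side bar_short 0.72 [306.2, 246.5, 319.4, 265.3] TOP n151 c(424 -138) 70x20 a70 MASK@H c(421 -146) 75x20 a70 tip [ 429. -120.] zmax 0.014
side bar_long 0.66 [270.8, 196.6, 286.6, 216.6] TOP n122 c(414 117) 91x23 a59 MASK@H c(409 105) 101x25 a62 tip [414. 114.] zmax 0.014
turn 21.5 shift x 79.3 y -210.9 z 53.7 | t 24.9 pos [ 591.2 -288.   133.7] yaw 90.0 tilt 0.01 gap 45.2 q [-0.58  0.52  0.08  1.13  0.    1.  ]
```

>>> {"method": "step_arm", "body": {"moves": "0 0 10.3 0 0 0 45;0 0 10.2 0 0 0 45;0 0 0 20 -50 0 45;0 0 0 21 -53 0 45;0 0 0 21 -54 0 45;0 0 0 21 -54 0 45;0 0 0 0 0 0 45;0 0 0 0 0 30 45"}}

```text
time_s: 25.85
eef_pos: [0.4252, -0.1374, 0.1059]
tool_rot: [[0.35, 0.937, 0.007], [0.937, -0.35, -0.004], [-0.001, 0.007, -1.0]]
force: [1.6, -0.5, -0.3]
finger_gap: 0.0451
grasp_force: 0.0
```

>>> {"method": "step_arm", "body": {"moves": "0 0 0 0 0 30 45;0 0 0 0 0 0 45;0 0 0 0 0 0 45"}}

```text
time_s: 26.22
eef_pos: [0.4236, -0.1369, 0.0745]
tool_rot: [[0.351, 0.936, 0.001], [0.936, -0.351, -0.0], [-0.0, 0.001, -1.0]]
force: [0.2, -0.2, -0.4]
finger_gap: 0.0454
grasp_force: 0.0
```

```bash
python3 -c "
from h import *
to(423,-136.5,18,69.5)
p,d=snapshot('side');cv2.imwrite('pics/s4.png',cv2.resize(p[170:330,220:460],None,fx=3,fy=3))"
```

```text
turn -0.0 shift x 0.2 y -0.7 z 56.5 | t 26.2 pos [ 423.6 -136.9   74.5] yaw 69.5 tilt 0.07 gap 45.4 q [-0.49  0.2  -0.56  0.81  0.    1.44]
```

View pics/s4.png

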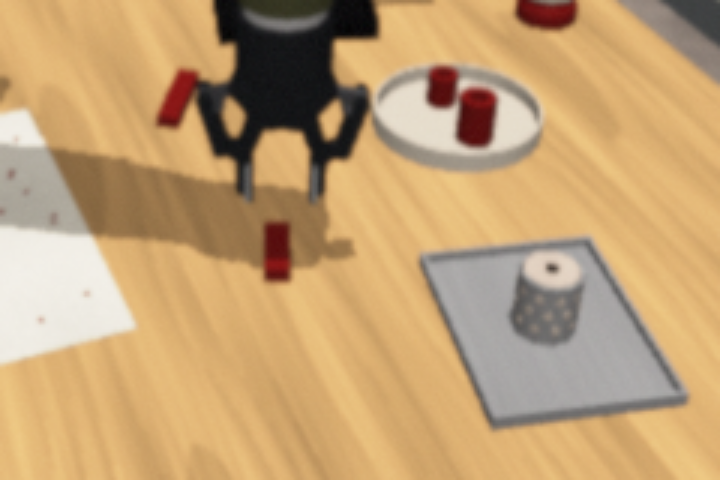

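The flask stands in the tray (548,295), and the fingers straddle the short bar (277,250).

>>> {"method": "step_arm", "body": {"moves": "0 0 0 0 0 25 45;0 0 0 0 0 20 45;0 0 0 0 0 9 45;0 0 0 0 0 3 45;0 0 0 0 0 0 15;0 0 0 0 0 0 15;0 0 0 0 0 0 15;0 0 0 0 0 0 15"}}

```text
time_s: 27.28
eef_pos: [0.4235, -0.1367, 0.0176]
tool_rot: [[0.351, 0.936, 0.002], [0.936, -0.351, -0.001], [-0.0, 0.002, -1.0]]
force: [0.3, -0.0, 6.1]
finger_gap: 0.02
grasp_force: 59.4
```

>>> {"method": "step_arm", "body": {"moves": "0 0 0 0 0 -20 15;0 0 0 0 0 -30 15;0 0 0 0 0 -40 15;0 0 0 0 0 -30 15;0 0 0 0 0 0 15;0 0 0 0 0 0 15"}}

```text
time_s: 28.02
eef_pos: [0.4223, -0.1361, 0.1361]
tool_rot: [[0.351, 0.936, -0.0], [0.936, -0.351, 0.0], [0.0, -0.0, -1.0]]
force: [0.7, 0.2, -0.9]
finger_gap: 0.02
grasp_force: 58.8
```

```bash
python3 -c "
from h import *
a=np.radians(-13);ux=np.array([np.cos(a),np.sin(a)]);c=np.array([586,283])
print(c+35*ux,c-35*ux)
to(*(c+35*ux),140,77)
p,d=snapshot('side');cv2.imwrite('pics/s5.png',cv2.resize(p[130:290,220:460],None,fx=3,fy=3))"
```

```text
[620.10295227 275.1267131 ] [551.89704773 290.8732869 ]
turn -7.5 shift x 445.2 y 100.2 z -3.9 | t 28.0 pos [ 422.3 -136.1  136.1] yaw 69.5 tilt 0.03 gap 20.0 q [-0.49  0.13 -0.47  0.97  0.    1.44]
```

View pics/s5.png

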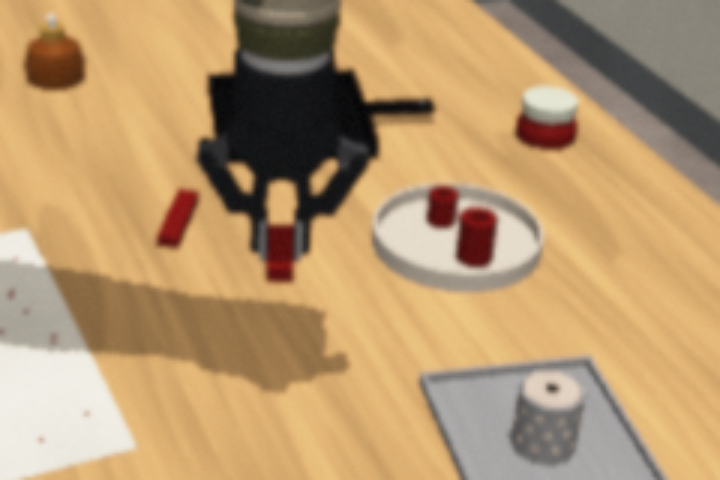

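The short bar is held level in the fingers (280,250).

>>> {"method": "step_arm", "body": {"moves": "0 0 -7.5 0 0 0 15;0 0 0 35 8 0 15;0 0 0 50 11 0 15;0 0 0 55 12 0 15;0 0 0 55 12 0 15;0 0 0 55 12 0 15;0 0 0 55 12 0 15;0 0 0 50 12 0 15"}}

```text
time_s: 29.08
eef_pos: [0.5794, 0.1936, 0.1347]
tool_rot: [[0.225, 0.974, -0.003], [0.974, -0.225, -0.001], [-0.001, -0.003, -1.0]]
force: [1.0, -0.5, 0.5]
finger_gap: 0.0203
grasp_force: 58.8
```

>>> {"method": "step_arm", "body": {"moves": "0 0 0 50 12 0 15;0 0 0 40 9 0 15;0 0 0 0 0 0 15;0 0 0 0 0 0 15;0 0 0 0 0 0 15"}}

```text
time_s: 29.7
eef_pos: [0.6198, 0.2735, 0.1361]
tool_rot: [[0.227, 0.974, -0.002], [0.974, -0.227, -0.001], [-0.001, -0.001, -1.0]]
force: [-0.2, 0.2, -0.1]
finger_gap: 0.0203
grasp_force: 58.8
```

```bash
python3 -c "
from h import *
to(620,275,24,77)"
```

```text
turn -0.1 shift x 1.6 y -0.2 z 112.1 | t 29.7 pos [619.8 273.5 136.1] yaw 76.9 tilt 0.09 gap 20.3 q [ 0.3   0.56  0.15  1.17 -0.    2.1 ]
```

>>> {"method": "step_arm", "body": {"moves": "0 0 0 1.5 0 25 15;0 0 0 0 0 30 15;0 0 0 0 0 25 15;0 0 0 0 0 15 15;0 0 0 0 0 8 15;0 0 0 0 0 0 15;0 0 0 0 0 0 15"}}

```text
time_s: 30.58
eef_pos: [0.6216, 0.2763, 0.0349]
tool_rot: [[0.226, 0.974, 0.002], [0.974, -0.226, 0.001], [0.001, 0.002, -1.0]]
force: [0.5, -0.4, 0.1]
finger_gap: 0.0202
grasp_force: 58.8
```

>>> {"method": "step_arm", "body": {"moves": "0 0 0 0 0 4 15;0 0 0 0 0 3 15;0 0 0 0 0 2 15;0 0 0 0 0 0 15;0 0 0 0 0 0 15"}}

```text
time_s: 31.2
eef_pos: [0.6209, 0.2762, 0.0247]
tool_rot: [[0.226, 0.974, 0.0], [0.974, -0.226, 0.0], [0.0, 0.0, -1.0]]
force: [1.0, -0.1, 0.0]
finger_gap: 0.0198
grasp_force: 58.8
```

>>> {"method": "step_arm", "body": {"moves": "0 0 0 0 0 1 15;0 0 0 0 0 0 15;0 0 0 0 0 0 15"}}

```text
time_s: 31.58
eef_pos: [0.6208, 0.2762, 0.0237]
tool_rot: [[0.226, 0.974, 0.0], [0.974, -0.226, 0.0], [0.0, 0.0, -1.0]]
force: [-0.7, -0.5, -0.7]
finger_gap: 0.0201
grasp_force: 58.9
```

>>> {"method": "step_arm", "body": {"moves": "0 0 0 0 0 0.7 15;0 0 0 0 0 0 30;0 0 0 0 0 0 42;0 0 0 0 0 0 42;0 0 0 0 0 -20 42;0 0 0 0 0 -30 42;0 0 0 0 0 -35 42;0 0 0 0 0 -25 42"}}

```text
time_s: 32.58
eef_pos: [0.6213, 0.2763, 0.1347]
tool_rot: [[0.226, 0.974, 0.001], [0.974, -0.226, 0.001], [0.001, 0.001, -1.0]]
force: [0.6, -0.7, 0.3]
finger_gap: 0.0423
grasp_force: 0.0
```

```bash
python3 -c "
from h import *
p,d=snapshot('side');cv2.imwrite('pics/s6.png',cv2.resize(p[110:270,220:460],None,fx=3,fy=3))
to(412.5,119.5,135,60.5)"
```

```text
turn 16.5 shift x -240.4 y -105.6 z 3.3 | t 32.6 pos [622.8 276.8 138.3] yaw 77.0 tilt 0.37 gap 41.8 q [0.3  0.56 0.16 1.17 0.   2.1 ]
```

View pics/s6.png

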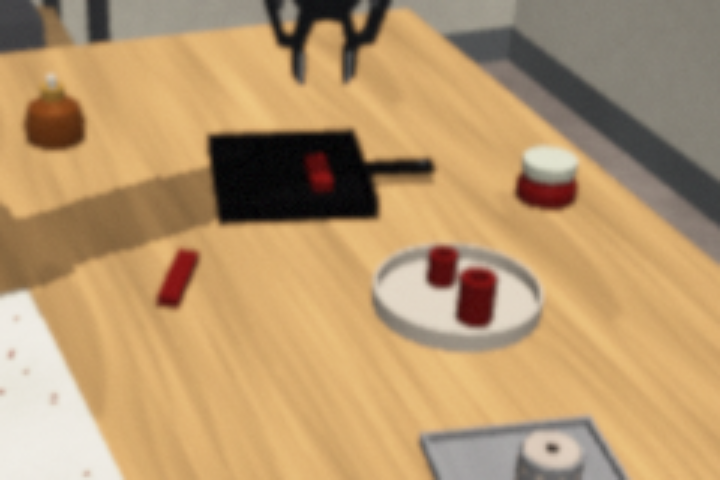

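The short bar lies in the pan (320,172). The long bar is next.

>>> {"method": "step_arm", "body": {"moves": "0 0 8.3 0 0 0 42;0 0 8.2 0 0 0 42;0 0 0 -48 -21 0 42;0 0 0 -48 -21 0 42;0 0 0 -48 -21 0 42;0 0 0 -48 -21 0 42;0 0 0 -47 -20 0 42;0 0 0 0 0 20 42"}}

```text
time_s: 33.62
eef_pos: [0.4101, 0.1182, 0.1135]
tool_rot: [[0.495, 0.869, 0.001], [0.869, -0.495, -0.0], [0.0, 0.001, -1.0]]
force: [1.2, 1.1, 0.2]
finger_gap: 0.042
grasp_force: 0.0
```

>>> {"method": "step_arm", "body": {"moves": "0 0 0 0 0 30 42;0 0 0 0 0 10 42;0 0 0 0 0 0 42;0 0 0 0 0 0 42"}}

```text
time_s: 34.12
eef_pos: [0.4132, 0.1196, 0.0737]
tool_rot: [[0.493, 0.87, 0.001], [0.87, -0.493, 0.0], [0.001, 0.001, -1.0]]
force: [-0.1, 0.2, 0.8]
finger_gap: 0.0421
grasp_force: 0.0
```

```bash
python3 -c "
from h import *
measure(['bar_long'])
to(412.5,119.5,18,60.5)"
```

```text
top bar_long 0.36 [282.5, 232.2, 296.1, 238.3] TOP n30 c(393 88) 16x20 a66 MASK@H c(394 87) 21x21 a2 tip [407. 137.] zmax 0.210
side bar_long 0.58 [271.7, 194.2, 289.2, 217.8] TOP n122 c(413 117) 97x22 a61 MASK@H c(410 106) 109x28 a61 tip [409. 122.] zmax 0.014
turn -0.0 shift x -0.2 y -0.3 z 55.4 | t 34.4 pos [412.9 119.6  73.4] yaw 60.5 tilt 0.05 gap 42.2 q [ 0.09  0.17 -0.6   0.8   0.    2.18]
```

>>> {"method": "step_arm", "body": {"moves": "0 0 0 0 0 25 42;0 0 0 0 0 20 42;0 0 0 0 0 8 42;0 0 0 0 0 2.5 42;0 0 0 0 0 0 15;0 0 0 0 0 0 15;0 0 0 0 0 0 15;0 0 0 0 0 0 15"}}

```text
time_s: 35.42
eef_pos: [0.4132, 0.1196, 0.0182]
tool_rot: [[0.493, 0.87, 0.002], [0.87, -0.493, 0.0], [0.001, 0.001, -1.0]]
force: [-2.1, -0.7, 6.9]
finger_gap: 0.0202
grasp_force: 59.5
```

>>> {"method": "step_arm", "body": {"moves": "0 0 0 0 0 -20 15;0 0 0 0 0 -30 15;0 0 0 0 0 -40 15;0 0 0 0 0 -30 15;0 0 -8.3 0 0 0 15;0 0 -8.2 0 0 0 15;0 0 0 0 0 0 15;0 0 0 0 0 0 15"}}

```text
time_s: 36.42
eef_pos: [0.4124, 0.1195, 0.1374]
tool_rot: [[0.228, 0.974, -0.0], [0.974, -0.228, 0.0], [0.0, -0.0, -1.0]]
force: [0.7, -0.3, -0.2]
finger_gap: 0.0201
grasp_force: 58.8
```

```bash
python3 -c "
from h import *
to(552,291,136,77)"
```

```text
turn -0.2 shift x 198.5 y 97.5 z 1.4 | t 36.4 pos [412.4 119.5 137.4] yaw 76.8 tilt 0.01 gap 20.1 q [ 0.09  0.1  -0.5   0.97  0.    1.9 ]
```

>>> {"method": "step_arm", "body": {"moves": "0 0 0 30 15 0 15;0 0 0 45 22 0 15;0 0 0 50 24 0 15;0 0 0 45 22 0 15;0 0 0 28 14 0 15;0 0 0 0 0 0 15;0 0 0 0 0 0 15;0 0 0 0 0 0 15"}}

```text
time_s: 37.42
eef_pos: [0.551, 0.2896, 0.1375]
tool_rot: [[0.227, 0.974, -0.001], [0.974, -0.227, -0.0], [-0.0, -0.001, -1.0]]
force: [-0.2, 0.2, 0.3]
finger_gap: 0.0202
grasp_force: 58.8
```

>>> {"method": "step_arm", "body": {"moves": "0 0 0 0 0 25 15;0 0 0 0 0 30 15;0 0 0 0 0 25 15;0 0 0 0 0 15 15;0 0 0 0 0 8 15;0 0 0 0 0 0 15;0 0 0 0 0 0 15"}}

```text
time_s: 38.3
eef_pos: [0.5524, 0.2907, 0.0355]
tool_rot: [[0.226, 0.974, 0.002], [0.974, -0.226, 0.001], [0.001, 0.001, -1.0]]
force: [0.2, 0.6, 0.5]
finger_gap: 0.0206
grasp_force: 58.8
```

>>> {"method": "step_arm", "body": {"moves": "0 0 0 0 0 5 15;0 0 0 0 0 3 15;0 0 0 0 0 2 15;0 0 0 0 0 0 15;0 0 0 0 0 0 15"}}

```text
time_s: 38.92
eef_pos: [0.5517, 0.2905, 0.0245]
tool_rot: [[0.226, 0.974, 0.0], [0.974, -0.226, 0.0], [0.0, -0.0, -1.0]]
force: [-0.9, -0.4, -1.0]
finger_gap: 0.0201
grasp_force: 58.8
```

>>> {"method": "step_arm", "body": {"moves": "0 0 0 0 0 1 15;0 0 0 0 0 0 15;0 0 0 0 0 0 30;0 0 0 0 0 0 42;0 0 0 0 0 0 42;0 0 0 0 0 -20 42;0 0 0 0 0 -30 42;0 0 0 0 0 -35 42"}}

```text
time_s: 39.92
eef_pos: [0.5511, 0.2903, 0.1086]
tool_rot: [[0.226, 0.974, -0.002], [0.974, -0.226, -0.0], [-0.001, -0.001, -1.0]]
force: [-0.4, 1.4, 0.5]
finger_gap: 0.042
grasp_force: 0.0
```

>>> {"method": "step_arm", "body": {"moves": "0 0 0 -30 0 -40 42;0 0 0 -50 0 -20 42;0 0 0 -50 0 0 42;0 0 0 0 0 0 42;0 0 0 0 0 0 42;0 0 0 0 0 0 42"}}

```text
time_s: 40.67
eef_pos: [0.5226, 0.1647, 0.1683]
tool_rot: [[0.224, 0.974, 0.0], [0.974, -0.224, 0.0], [0.0, -0.0, -1.0]]
force: [0.2, -0.4, 0.4]
finger_gap: 0.0418
grasp_force: 0.0
```

```bash
python3 -c "
from h import *
measure(['bar_long','bar_short','tube_tall','tube_short','flask','burner','graver'],('side',))
p,d=snapshot('side');cv2.imwrite('pics/s7.png',cv2.resize(p[110:320,220:460],None,fx=2.8,fy=2.8))"
```

```text
side bar_long 0.52 [300.5, 160.0, 309.5, 178.5] TOP n88 c(554 284) 95x23 a77 MASK@H c(552 285) 108x26 a79 tip [556. 313.] zmax 0.020
side bar_short none
side tube_tall 0.65 [388.2, 253.0, 415.5, 287.0] TOP n75 c(584 -297) 26x50 a54 MASK@H c(581 -302) 114x53 a59 tip [664. -26.] zmax 0.060
side tube_short 0.44 [360.7, 192.6, 373.0, 209.7] TOP n59 c(658 33) 32x27 a67 MASK@H c(649 16) 80x28 a60 tip [663.  47.] zmax 0.038
side flask 0.73 [300.8, 161.1, 313.2, 178.8] TOP n0 c(527 211) 102x23 a77 MASK@H c(527 211) 102x23 a77 tip [ 582. -287.] zmax 0.020
side burner 0.77 [229.3, 134.3, 250.2, 160.0] TOP n3 c(354 381) 186x60 a79 MASK@H c(354 381) 186x60 a79 tip [374. 468.] zmax 0.066
side graver 0.86 [306.0, 339.6, 368.3, 400.0] TOP n113 c(359 -485) 168x22 a28 MASK@H c(357 -478) 170x29 a32 tip [ 352. -481.] zmax 0.026
```

View pics/s7.png

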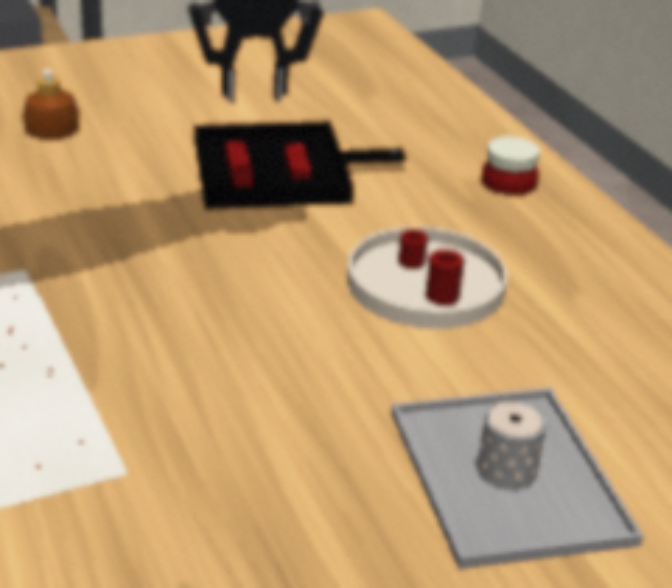

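The picture shows both bars flat and apart in the pan, (238,163) and (298,160). Both tubes stand in the dish, the flask stands in the tray (512,445), and the burner and graver are where they were.

```bash
python3 -c "
from bench import close_job
print(close_job())"
```

```text
the job is handed in; nothing more can be done
None
```

The job is handed in: the last side-camera picture showed both bars flat and apart in the pan, both tubes upright in the dish, the flask upright in the tray, and the burner and hand tool undisturbed; no verdict was returned.

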